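# Unpin an air valve, park the pin and open the valve to its set point

## Robot

A 6-joint arm with a two-finger parallel gripper is mounted at the origin on the work surface. World frame = base frame: x ahead of the robot, y to its left, z up, the work surface at z = 0. Lengths are in m, angles in rad, forces in N, time in s.
With the tool pointing down it reaches from about 0.425 to 0.95 m from the base axis. Payload 3.5 kg.
Tool frame: the origin (TCP) lies midway between the tips of the shut fingers; the grasp point (between the pads) lies 19 mm behind it; z points along the fingers, y is the direction in which the jaws open and shut (so a half turn about z gives the same grasp; the last joint's range is limited). The gripper opens to 85 mm and grips with 20 to 120 N. Pads are 22 mm wide; open, the fingers measure 114 mm over their backs; the gripper's body (76 mm by 85 mm) begins 54 mm behind the grasp point. The pads swing forward as they close: fully open they stand 13 mm farther back than shut.
Start: joints at [1.18, 0.286, 1.577, -0, 1.279, -0.15], TCP at [0.161, 0.656, 0.194] pointing down, gripper open.
Joint ranges: [-2.77, 2.77], [-0.9, 2.22], [0.21, 2.48], [-1.53, 4.67], [0.24, 2.81], [-2.84, 2.84]. Speed limits (rad/s): [2.79, 2.79, 3.14, 3.14, 3.14, 3.14].

## Interface

Orientations are given as a unit quaternion [x, y, z, w].
In Python, from plant import * gives the robot as it stands.
- The arm moves only by the shell command python3 -m jog 'ROWS' [FORCE]. ROWS is a JSON object of lists of equal length, an entry for each row: "travel": the shift along the world's x, y, z in mm, a list of three; "dr": the turn, a rotation vector about the world's x, y, z in degrees, a list of three; "jaw": the closure in counts, from 0 (fully open) to 255 (shut). In form: {"travel": [[x, y, z], ...], "dr": [[wx, wy, wz], ...], "jaw": [jaw, ...]}. A call has 1 to 5 rows; each row shifts and turns the commanded pose from where the row before left it; what a row does not reach is not made up. A row lasts 1/12 s, in which the tool goes at most 41.7 mm and 7.16 degrees, less where a joint would pass 70% of its speed; a pose out of reach is approached as far as the arm can. A call is refused whole if a number of a shift passes 41.7 or a number of a turn 7.16, either way. A call with a gripper value outside its range is refused whole. The fingers move at their own pace and stop on an object; FORCE is the grip in N (left out, the last holds). Time passes only in rows, so rows that do not move let the fingers close. It gives the time, the measured TCP pose, the force and the opening at its end, in the units of the state.
- get_state(): the state, without advancing time (a new reading comes with each control period).
- read_camera(name): name is "side" or "top"; returns the picture (420x560x3 uint8, red, green, blue); there is no depth.
- camera_info(name): a dict with "K" (3x3 intrinsics, pixels), "R" (3x3) and "t" (3): a world point X has camera coordinates R X + t. Camera axes: x right, y down, z forward; pixel columns grow to the right and rows downward; lengths in m; the calibration is good to about 2 mm. A picture is of the moment at which its call begins. camera_info takes no time and is no camera call.
- sign_off(): hands the job in, once; it reports no verdict.
The state is a dict: "time": time; "qpos": joint angles; "dq": joint speeds; "joint_efforts": joint torques, N m; "eef_pos": TCP position; "tcp_rot": TCP orientation; "contact_force": force on the tool from outside, world axes, zero at the start; "wrist_torque": the same for the moment, N m; "opening": opening from 0.0 (shut) to 1.0 (fully open).
Only numpy, scipy, OpenCV 4.12 (cv2) and the standard library are available. Lean on these libraries where they do the work, as an engineer would, in place of code of your own. Each camera call takes 0.05 s, during which the arm holds its last target. There are 200 camera calls.

## Task

The air valve is locked shut by the steel pin standing through its lever: draw that pin out and park it in the one empty side notch of the pin stand, its neck slid in fully home and its collar sitting flat on the notched plate. Then turn the lever until it lies squarely over the set-point pointer, without shifting the pointer. Leave the two parked spare pins and the other things on the worktop as they are.

Things in the scene. Friction and masses are not known exactly. Their poses are not given: they have to be found in the camera images.
- pin: Locking pin, plain steel, upright through the 16 mm bores of lever and quadrant plate, collar on the lever's eye; must rise 50 mm to come out. Origin: centre of the collar's underside, z up. Head 18 mm diameter, z +4 to +34 mm; collar 24 mm diameter, z 0 to +4; neck 8 mm diameter, z -10 to 0; shank 14 mm diameter, z -50 to -10, last 7 mm tapered. Neck fits the notches, shank does not.
- pin_tip (a point): Lower end of the locking pin's shank, on its axis, 50 mm below the collar's underside.
- spare1: Spare pin hanging in one notch of the stand, collar on the plate; same shape and origin as the locking pin.
- spare2: Spare pin hanging in another notch of the stand, the same as spare1.
- valve: Brass ball valve, pipe along its y (195 mm), on a fixed 120 x 130 mm foot. Origin on the worktop under the lever's axis, z up. The shut lever points along its -x. Steel quadrant plate, z 62 to 70 mm, out to 107 mm from the axis, spreads from -x round to -y. A pressure gauge stands at (-5, 88) mm, 48 mm wide, top at z 149 mm.
- lever (a joint): Angle of the valve's lever in rad: 0 shut (pointing to the valve's -x), growing anticlockwise seen from above (towards the valve's -y) to 1.5. It turns stiffly (0.25 N m) and stays where it is left.
- lever_grip (a point): Top centre of the lever's black grip, 140 mm from the lever's axis, z 98 mm; its -x points outwards. Grip 50 mm long (115 to 165 mm from the axis), 24 mm wide, z 78 to 98 mm. Inwards of it is the 30 mm wide eye for the pin, z 74 to 88 mm, 90 mm from the axis: fingers low on the pin must stand across the lever, not along it.
- bore (a point): Axis of the locking bore at the height of the lever's top (z 88 mm), fixed to the valve 90 mm from the lever's axis. The lever's eye is z 74 to 88 mm, the quadrant plate z 62 to 70 mm.
- pointer (a joint): Angle of the set-point pointer in rad, same zero and sense as the lever's; stiff friction holds it.
- pointer_mark (a point): Top centre of the dark T-shaped set-point pointer's cross-piece (32 mm wide, 20 mm long), 98 mm from the lever's axis at z 73 mm, lying flat on the quadrant plate; its -x axis points outwards. The lever passes above it; when set, the lever lies centred over it.
- stand: Pin stand, fixed: foot 100 x 170 mm, 10 mm thick; 4 mm aluminium plate (z 71 to 75 mm) on an upright at its +x side. Origin on the worktop under its middle. Three notches at y -45, 0, +45 mm, 11 mm wide, open to its -x: blind end at x 0, straight to x -30, then round tips (17 mm radius) flaring to x -47. A parked pin's axis is at x -4 mm, collar underside at z 75 mm.
- pad: Thin black rubber pad (24 mm diameter, 3 mm thick) on the stand's foot straight below the empty notch: a pin fully home there has its axis over the pad's centre. Origin at the centre of its underside, z 10 mm.
- ramekin: Glass ramekin, bystander, 72 mm across, 42 mm tall, origin under its centre.
- drawer_knob: Black drawer knob, bystander, 34 mm across, 30 mm tall, origin under its centre.
- castor: Green plastic castor on a steel fork, bystander, about 80 x 34 mm, 63 mm tall, origin under its wheel.
- level: Aluminium level, bystander, 260 mm long (its y), 22 mm wide, 45 mm tall, origin under its centre.
There are look-alikes about, which are no part of the job. Leave any brown or pink look-alike of the pin alone.

How it is judged:
By the outcome, as a careful person would: the job done as asked, in the order asked, and still so for the second after the job is handed in, with the robot touching nothing.
It also fails if it takes over 54 s, if anything falls off the work surface, if the arm or the gripper's body presses on something with over 40 N, if the wrist force passes 120 N, or if a joint passes its speed limit or range.

## Working session

There is one attempt and no reset: what is moved stays moved. The work goes in short steps, Python scripts to look and compute and a shell command to move; the robot and the scene stay as the last step left them, time stands still between calls to the robot, and variables do not carry over. Pictures are saved under pics/ and viewed, about 8 in all and at most 12, crops included, and the job is handed in when it is done.

```bash
mkdir -p pics
cat > h.py <<'E'
from plant import *
import numpy as np, cv2
def cam(n):
    c=camera_info(n); return np.array(c["K"]),np.array(c["R"]),np.array(c["t"])
def at_z(n,u,v,z):
    K,R,t=cam(n); d=R.T@np.linalg.solve(K,[u,v,1.0]); o=-R.T@t
    return o+d*(z-o[2])/d[2]
def proj(n,X):
    K,R,t=cam(n); p=K@(R@np.array(X,float)+t); return p[:2]/p[2]
def tri(uv1,uv2,n1="side",n2="top"):
    A=[];b=[]
    for n,uv in((n1,uv1),(n2,uv2)):
        K,R,t=cam(n); d=R.T@np.linalg.solve(K,[*uv,1.0]); d/=np.linalg.norm(d); o=-R.T@t
        P=np.eye(3)-np.outer(d,d); A.append(P); b.append(P@o)
    return np.linalg.lstsq(np.vstack(A),np.hstack(b),rcond=None)[0]
def snap(n,f,crop=None,s=1):
    im=read_camera(n)[:,:,::-1]
    cv2.imwrite(f"pics/raw_{f}.png",im)
    if crop: x0,y0,x1,y1=crop; im=im[y0:y1,x0:x1]
    im=cv2.resize(im,None,fx=s,fy=s,interpolation=cv2.INTER_CUBIC)
    cv2.imwrite(f"pics/{f}.png",im)
def st():
    s=get_state(); print({k:np.round(s[k],4).tolist() for k in("time","eef_pos","tcp_rot","qpos","contact_force","opening")})
E
python3 - <<'E'
from h import *
snap("top","t0",None,1.4); snap("side","s0",None,1.4); st()
for n in("top","side"):
    K,R,t=cam(n); print(n,K.round(1).tolist(),R.round(3).tolist(),(-R.T@t).round(3))
E
```

```text
{'time': 0.1, 'eef_pos': [0.1607, 0.6549, 0.1928], 'tcp_rot': [0.1201, 0.9928, -0.001, -0.0003], 'qpos': [1.18, 0.2871, 1.5781, -0.0, 1.2786, -0.15], 'contact_force': [0.0746, -0.8835, -0.5079], 'opening': 0.9979}
top [[387.2, 0.0, 275.5], [0.0, 387.2, 213.9], [0.0, 0.0, 1.0]] [[-0.028, -0.999, -0.025], [-0.983, 0.032, -0.179], [0.18, 0.02, -0.984]] [ 0.45  -0.01   0.939]
side [[492.9, 0.0, 284.6], [0.0, 492.9, 215.0], [0.0, 0.0, 1.0]] [[0.989, -0.149, -0.009], [-0.108, -0.673, -0.732], [0.103, 0.725, -0.681]] [ 0.514 -0.697  0.747]
```

View pics/t0.png

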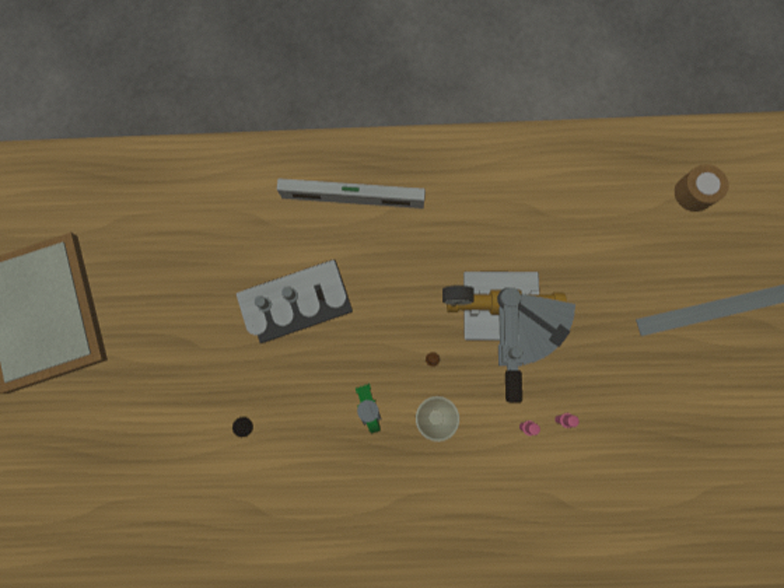

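View pics/s0.png

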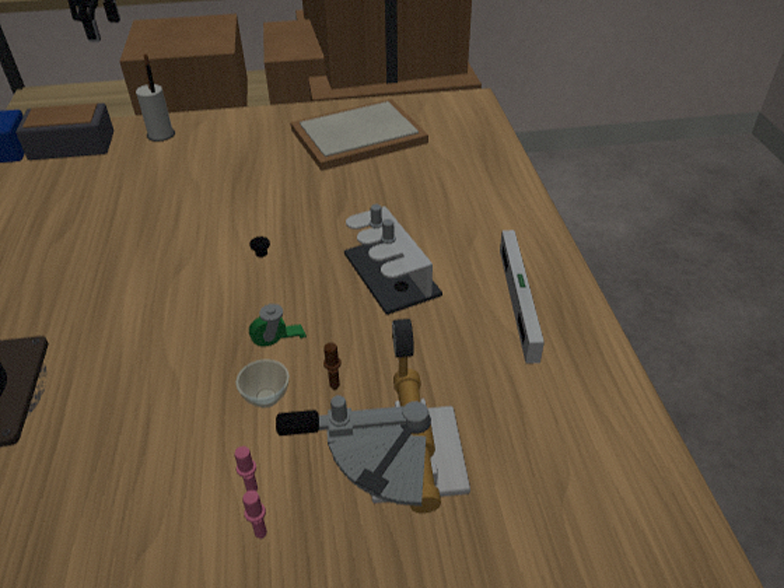

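t0/s0 (1.4x scale): the upright steel pin through the lever is at top (515,350) and side (338,408). The look-alikes are one brown (433,359) and two pink (530,428; 568,420), lying or standing free. Only the grey pin in the lever's eye fits. The stand is at top (295,300). Its spares are at (262,302) and (289,293), and the empty notch is the one nearest the valve, with the pad visible below it. Next, one enlarged composite to confirm.

Run:
```python
from h import *
t=cv2.imread("pics/raw_t0.png"); s=cv2.imread("pics/raw_s0.png")
def c(im,x,y,w,h): return cv2.resize(im[y:y+h,x:x+w],(400,300),interpolation=cv2.INTER_CUBIC)
# scale 4 : 100x75 ; scale 400/140: 140x105
g=np.vstack([np.hstack([c(t,320,190,100,75+0),c(t,160,178,100,75)]),np.hstack([c(s,190,270,140,105),c(s,230,135,120,90)])])
cv2.imwrite("pics/c1.png",g)
```

```text
(no output)
```

View pics/c1.png

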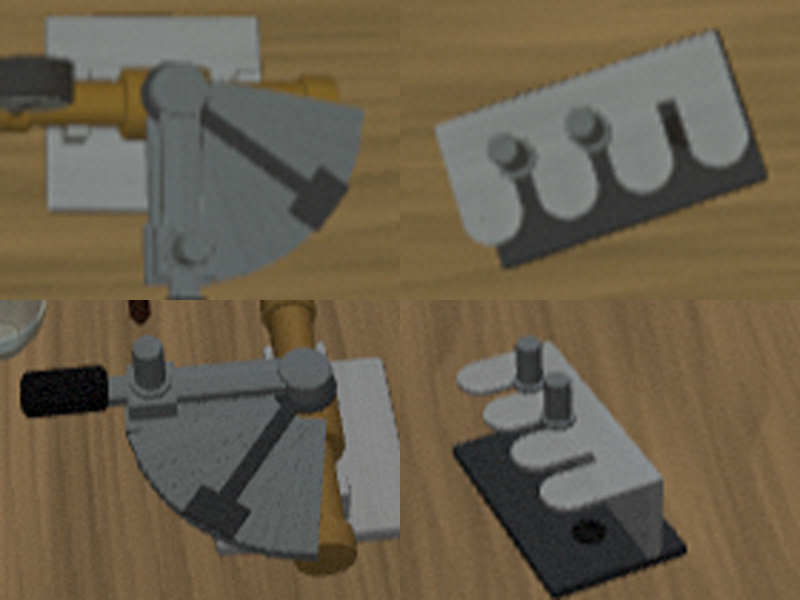

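c1 confirms it:
- **Pin:** the plain steel pin stands in the lever's eye, with its head top at tile 1 (188,247) and tile 3 (148,345).
- **Pointer:** the cross-piece is at (319,200) in tile 1.
- **Empty notch:** it is at (667,102), with the pad at (590,530) in tile 4.

Now I'll turn these into positions.

Run:
```python
from h import *
T1=lambda x,y:(320+x/4,190+y/4); T2=lambda x,y:(160+(x-400)/4,178+y/4)
S3=lambda x,y:(190+x*.35,270+(y-300)*.35); S4=lambda x,y:(230+(x-400)*.3,135+(y-300)*.3)
p=lambda n,v:print(n,(np.array(v)*1000).round(1))
p("pin head tri",tri(S3(148,345),T1(188,247))); p(" top z122",at_z("top",*T1(188,247),.122)); p(" side z122",at_z("side",*S3(148,345),.122))
p("hub tri",tri(S3(306,365),T1(180,90)))
for z in (.098,.104):p(" hub top z",at_z("top",*T1(180,90),z))
p("ptr top",at_z("top",*T1(319,200),.073)); p("ptr side",at_z("side",*S3(218,510),.073))
sp=[]
for a,b in(((510,152),(530,345)),((586,126),(558,380))):
    p("spare tri",tri(S4(*b),T2(*a))); p(" top z109",at_z("top",*T2(*a),.109)); p(" side z109",at_z("side",*S4(*b),.109))
p("pad side",at_z("side",*S4(590,530),.013))
p("notch blind end top",at_z("top",*T2(667,102),.075))
c1=at_z("top",*T2(435,127),.075);c2=at_z("top",*T2(716,30),.075); p("plate back L",c1);p("plate back R",c2); print(np.linalg.norm(c1-c2), np.degrees(np.arctan2(*(c1-c2)[[1,0]]))-90)
f=[at_z("top",*T1(*q),.006) for q in((47,15),(258,15),(47,210))]
for q in f:p("foot",q)
```

```text
pin head tri [ 513.7 -184.3  118.1]
 top z122 [ 512.2 -183.5  122. ]
 side z122 [ 514.9 -187.3  122. ]
hub tri [ 603.1 -191.7   91.2]
 hub top z [ 600.1 -190.3   98. ]
 hub top z [ 599. -189.  104.]
ptr top [ 539.8 -268.3   73. ]
ptr side [ 543.1 -268.3   73. ]
spare tri [605.3 198.8 110.3]
 top z109 [602.9 198.9 109. ]
 side z109 [608.1 201.4 109. ]
spare tri [618.4 157.1 110.4]
 top z109 [616.1 157.2 109. ]
 side z109 [621.1 159.7 109. ]
pad side [635.2 118.4  13. ]
notch blind end top [635.3 117.6  75. ]
plate back L [625.1 250.9  75. ]
plate back R [676.8  89.1  75. ]
0.16983099436056287 17.705644088172576
foot [ 666.1 -131.8    6. ]
foot [ 661.7 -260.8    6. ]
foot [ 545.8 -125.3    6. ]
```

Both views agree to a few mm. The lever radius comes out at 88 mm against 90 given, the pointer radius at 99 against 98, and the plate length at 170.
- **Pin:** axis about (513.5, -185).
- **Hub:** about (602, -190), with valve yaw about -2.8°.
- **Pointer:** about 55°.
- **Stand:** yaw about 17.7°, parked axis about (632, 116).

First move: above the pin.

```bash
python3 -m jog '{"travel":[[24,-27,0],[24,-27,0],[24,-27,0],[24,-27,0],[24,-27,0]],"dr":[[0,0,5.5],[0,0,5.5],[0,0,0],[0,0,0],[0,0,0]],"jaw":[0,0,0,0,0]}' 60
python3 -m jog '{"travel":[[24,-27,0],[24,-27,0],[24,-27,0],[24,-27,0],[24,-27,0]],"dr":[[0,0,0],[0,0,0],[0,0,0],[0,0,0],[0,0,0]],"jaw":[0,0,0,0,0]}'
python3 -m jog '{"travel":[[24,-27,0],[24,-27,0],[24,-27,0],[24,-27,0],[24,-27,0]],"dr":[[0,0,0],[0,0,0],[0,0,0],[0,0,0],[0,0,0]],"jaw":[0,0,0,0,0]}'
python3 -m jog '{"travel":[[0,-36,0],[0,-36,0],[0,-36,0],[0,-36,0],[0,-36,0]],"dr":[[0,0,0],[0,0,0],[0,0,0],[0,0,0],[0,0,0]],"jaw":[0,0,0,0,0]}'
python3 -m jog '{"travel":[[0,-36,0],[0,-36,0],[0,-36,0],[0,-36,0],[0,-36,0]],"dr":[[0,0,0],[0,0,0],[0,0,0],[0,0,0],[0,0,0]],"jaw":[0,0,0,0,0]}'
python3 -c "
from h import *
st()"
```

```text
time: 0.52
eef_pos: [0.2814, 0.5189, 0.1933]
tcp_rot: [0.024, 1.0, -0.0, -0.0]
contact_force: [1.2, 0.1, 0.6]
opening: 1.002
time: 0.93
eef_pos: [0.4015, 0.3839, 0.1936]
tcp_rot: [0.024, 1.0, -0.0, -0.0]
contact_force: [0.9, 1.3, 0.8]
opening: 0.998
time: 1.35
eef_pos: [0.5215, 0.2489, 0.1936]
tcp_rot: [0.024, 1.0, -0.0, -0.0]
contact_force: [0.7, -0.3, -0.0]
opening: 0.999
time: 1.77
eef_pos: [0.5203, 0.0689, 0.1935]
tcp_rot: [0.024, 1.0, 0.0, -0.0]
contact_force: [0.2, 0.1, -0.3]
opening: 1.0
time: 2.18
eef_pos: [0.5203, -0.111, 0.1936]
tcp_rot: [0.024, 1.0, 0.0, -0.0]
contact_force: [-0.2, -0.4, 0.2]
opening: 1.001
{'time': 2.1833, 'eef_pos': [0.5203, -0.111, 0.1936], 'tcp_rot': [0.0244, 0.9997, 0.0001, -0.0003], 'qpos': [-0.4011, -0.0299, 1.9267, 0.0001, 1.2454, -1.9231], 'contact_force': [-0.2128, -0.3922, 0.1686], 'opening': 1.0006}
```

```bash
python3 -m jog '{"travel":[[-3,-37,0],[-4,-37,0],[0,0,-25],[0,0,-25],[0,0,-20]],"dr":[[0,0,0],[0,0,0],[0,0,0],[0,0,0],[0,0,0]],"jaw":[0,0,0,60,100]}'
python3 - <<'E'
from h import *
snap("side","s1",(170,190,330,310),2.5); snap("top","t1",(300,190,440,290),2.8)
a=cv2.imread("pics/s1.png");b=cv2.imread("pics/t1.png");b=cv2.resize(b,(400,286));
cv2.imwrite("pics/c2.png",np.hstack([a,cv2.copyMakeBorder(b,0,a.shape[0]-286,0,0,0)])); st()
print(proj("side",[.5135,-.185,.122]),proj("top",[.5135,-.185,.122]))
E
```

```text
time: 2.6
eef_pos: [0.513, -0.1841, 0.1221]
tcp_rot: [0.025, 1.0, 0.0, -0.001]
contact_force: [0.1, 0.5, 0.1]
opening: 0.752
{'time': 2.7, 'eef_pos': [0.5107, -0.182, 0.1192], 'tcp_rot': [0.0248, 0.9997, 0.0023, -0.0042], 'qpos': [-0.5296, 0.0758, 1.9622, 0.0, 1.1133, -2.0509], 'contact_force': [0.0523, -0.0957, -0.3598], 'opening': 0.6139}
[240.78436104 284.76345557] [367.66576506 251.09224188]
```

View pics/c2.png

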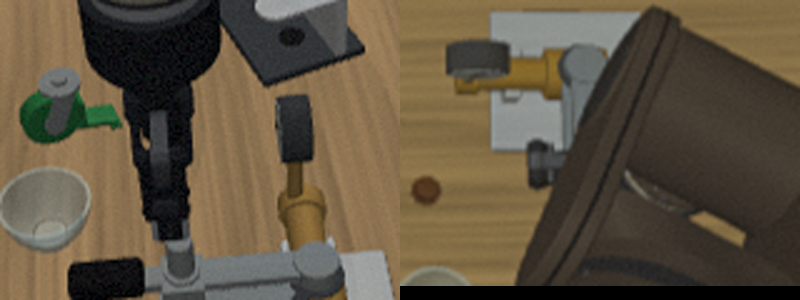

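c2 shows the near finger's tip at crop (166,225), just above the pin head at (181,245), so it sits slightly towards -x. The top view is hidden by the arm. I'll check for settling before going down.

```bash
python3 -m jog '{"travel":[[0,0,0],[0,0,0]],"dr":[[0,0,0],[0,0,0]],"jaw":[100,100]}'
python3 - <<'E'
from h import *
st()
for X in([.5107,-.208,.135],[.5107,-.208,.125],[.5135,-.185,.122]):print(proj("side",X))
E
```

```text
time: 2.87
eef_pos: [0.5148, -0.1838, 0.1254]
tcp_rot: [0.024, 1.0, -0.001, 0.001]
contact_force: [0.2, 0.4, -0.5]
opening: 0.607
{'time': 2.8667, 'eef_pos': [0.5148, -0.1838, 0.1254], 'tcp_rot': [0.0242, 0.9997, -0.0005, 0.0009], 'qpos': [-0.5285, 0.071, 1.9549, -0.0, 1.1136, -2.0508], 'contact_force': [0.238, 0.3925, -0.4646], 'opening': 0.6074}
[239.65713596 291.09720855]
[240.11047753 295.07078529]
[240.78436104 284.76345557]
```

```bash
python3 -m jog '{"travel":[[0,-1,-15],[0,0,-12],[0,0,-4],[0,0,0]],"dr":[[0,0,0],[0,0,0],[0,0,0],[0,0,0]],"jaw":[100,100,100,100]}'
python3 -m jog '{"travel":[[0,0,0],[0,0,0]],"dr":[[0,0,0],[0,0,0]],"jaw":[100,100]}'
python3 - <<'E'
from h import *
snap("side","s2",(190,220,330,320),5); st()
E
```

```text
time: 3.2
eef_pos: [0.5133, -0.1839, 0.0922]
tcp_rot: [0.024, 1.0, 0.0, -0.001]
contact_force: [-0.5, -1.4, -0.4]
opening: 0.607
time: 3.37
eef_pos: [0.5145, -0.1847, 0.0938]
tcp_rot: [0.024, 1.0, -0.0, 0.001]
contact_force: [0.6, -0.0, -1.0]
opening: 0.606
{'time': 3.4167, 'eef_pos': [0.5145, -0.1847, 0.0939], 'tcp_rot': [0.0243, 0.9997, -0.0004, 0.0006], 'qpos': [-0.5303, 0.1105, 1.9757, -0.0, 1.0539, -2.0525], 'contact_force': [-0.1486, -0.1571, 0.1616], 'opening': 0.6072}
```

View pics/s2.png

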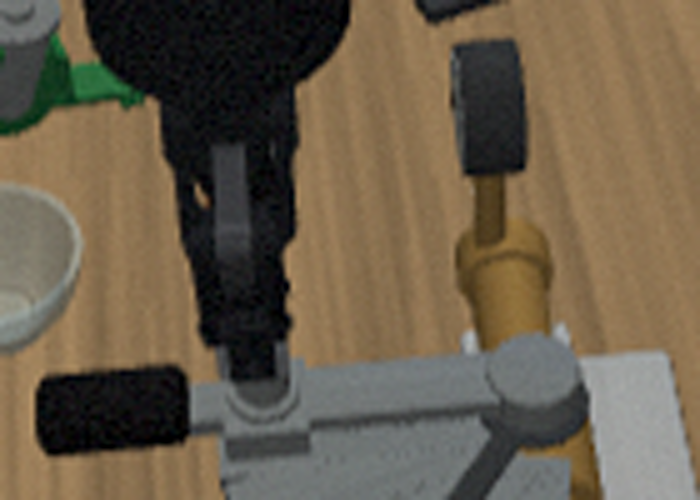

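s2 shows the near finger's tip at columns 225-275, straddling the head. The collar and eye centre is at column 264, so the pin lies about 3-4 mm further in +x. I'll shift +3 mm, close, and lift a little.

```bash
python3 -m jog '{"travel":[[3,0,0],[0,0,0],[0,0,0],[0,0,0],[0,0,0]],"dr":[[0,0,0],[0,0,0],[0,0,0],[0,0,0],[0,0,0]],"jaw":[100,255,255,255,255]}' 60
python3 -m jog '{"travel":[[0,0,0],[0,0,0],[0,0,4],[0,0,4],[0,0,4]],"dr":[[0,0,0],[0,0,0],[0,0,0],[0,0,0],[0,0,0]],"jaw":[255,255,255,255,255]}' 60
```

```text
time: 3.83
eef_pos: [0.5169, -0.1845, 0.093]
tcp_rot: [0.024, 1.0, 0.0, -0.0]
contact_force: [-1.5, 1.1, 1.5]
opening: 0.043
time: 4.25
eef_pos: [0.517, -0.1846, 0.1056]
tcp_rot: [0.024, 1.0, -0.0, 0.0]
contact_force: [-0.2, -0.2, 0.9]
opening: 0.001
```

The jaws shut on nothing (opening 0.0), so I need to look.

Run:
```python
from h import *
snap("side","s3",(190,220,330,320),5); st()
```

```text
{'time': 4.3, 'eef_pos': [0.5177, -0.1849, 0.1066], 'tcp_rot': [0.0244, 0.9997, -0.0005, 0.0009], 'qpos': [-0.5276, 0.1005, 1.9607, -0.0, 1.0782, -2.0497], 'contact_force': [0.097, -0.8435, -0.1477], 'opening': -0.0006}
```

View pics/s3.png

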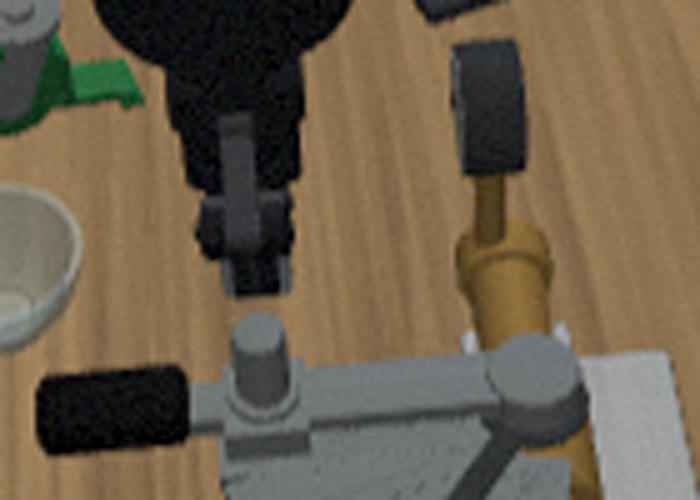

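s3 shows the shut fingertips at crop (258,295), above and behind the head, whose top is at (262,322). That's higher in the image than the reported TCP should be, so I'll work out where the tips would have to be.

Run:
```python
from h import *
e=get_state()["eef_pos"]; print(np.round(e,4),"proj TCP",proj("side",e))
uv=(190+258/5,220+295/5); print("tip uv",uv)
K,R,t=cam("side"); d=R.T@np.linalg.solve(K,[*uv,1.0]); o=-R.T@t
for y in(-.185,-.175,-.165,-.155): print("y",y,(o+d*(y-o[1])/d[1]).round(4))
uv=(190+250/5,220+380/5); d=R.T@np.linalg.solve(K,[*uv,1.0])
for y in(-.235,-.22,-.21,-.2,-.19): print("s2 y",y,(o+d*(y-o[1])/d[1]).round(4))
print("head top",proj("side",[.515,-.185,.122]),proj("side",[.515,-.185,.088]),"seen",190+262/5,220+325/5)
```

```text
[ 0.5177 -0.1849  0.1066] proj TCP [243.98457143 290.3619965 ]
tip uv (241.6, 279.0)
y -0.185 [ 0.5158 -0.185   0.136 ]
y -0.175 [ 0.5158 -0.175   0.1241]
y -0.165 [ 0.5159 -0.165   0.1122]
y -0.155 [ 0.5159 -0.155   0.1003]
s2 y -0.235 [ 0.5106 -0.235   0.1571]
s2 y -0.22 [ 0.5105 -0.22    0.138 ]
s2 y -0.21 [ 0.5104 -0.21    0.1253]
s2 y -0.2 [ 0.5103 -0.2     0.1125]
s2 y -0.19 [ 0.5102 -0.19    0.0998]
head top [241.71021739 284.64960349] [243.11406005 297.64467031] seen 242.4 285.0
```

The fingertips really are about 29 mm higher than the reported TCP z: the image gives z of about 136, the state gives 107. So the jaws closed just over the head top (122). I'll open and come down in small steps, watching the force.

```bash
python3 -m jog '{"travel":[[-1,0,0],[0,0,0],[0,0,0],[0,0,-8],[0,0,-8]],"dr":[[0,0,0],[0,0,0],[0,0,0],[0,0,0],[0,0,0]],"jaw":[100,100,100,100,100]}' 60
python3 -m jog '{"travel":[[0,0,-4],[0,0,0],[0,0,0]],"dr":[[0,0,0],[0,0,0],[0,0,0]],"jaw":[100,100,100]}'
python3 -m jog '{"travel":[[0,0,-4],[0,0,0]],"dr":[[0,0,0],[0,0,0]],"jaw":[100,100]}'
python3 -c "
from h import *
st(); snap('side','s4',(190,220,330,320),5)"
```

```text
time: 4.72
eef_pos: [0.5162, -0.1847, 0.0888]
tcp_rot: [0.024, 1.0, -0.0, 0.0]
contact_force: [-1.2, 0.5, -0.6]
opening: 0.607
time: 4.97
eef_pos: [0.5154, -0.1842, 0.0841]
tcp_rot: [0.024, 1.0, 0.0, -0.001]
contact_force: [-0.0, -0.7, 1.0]
opening: 0.606
time: 5.13
eef_pos: [0.5158, -0.1844, 0.0805]
tcp_rot: [0.024, 1.0, 0.0, -0.0]
contact_force: [0.6, 0.8, 0.3]
opening: 0.605
{'time': 5.1333, 'eef_pos': [0.5158, -0.1844, 0.0805], 'tcp_rot': [0.0244, 0.9997, 0.0001, -0.0002], 'qpos': [-0.5286, 0.1319, 1.9795, 0.0, 1.0307, -2.0506], 'contact_force': [0.5765, 0.7552, 0.3161], 'opening': 0.6046}
```

View pics/s4.png

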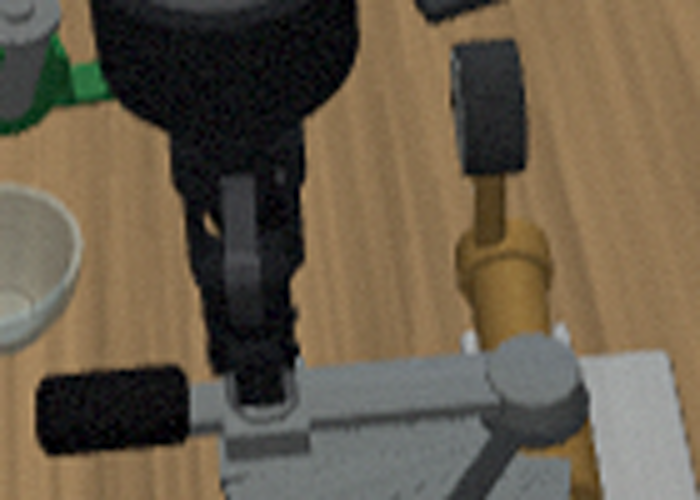

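s4 shows the fingers straddling the head with no contact, tip at row 402. I'll go 12 mm lower, close, and lift a little.

```bash
python3 -m jog '{"travel":[[0,0,-5],[0,0,-4],[0,0,-3],[0,0,0],[0,0,0]],"dr":[[0,0,0],[0,0,0],[0,0,0],[0,0,0],[0,0,0]],"jaw":[100,100,100,100,100]}' 60
python3 -m jog '{"travel":[[0,0,0],[0,0,0],[0,0,0],[0,0,0],[0,0,0]],"dr":[[0,0,0],[0,0,0],[0,0,0],[0,0,0],[0,0,0]],"jaw":[200,255,255,255,255]}' 60
python3 -m jog '{"travel":[[0,0,0],[0,0,0],[0,0,3],[0,0,4],[0,0,4]],"dr":[[0,0,0],[0,0,0],[0,0,0],[0,0,0],[0,0,0]],"jaw":[255,255,255,255,255]}' 60
```

```text
time: 5.6
eef_pos: [0.5157, -0.1843, 0.0686]
tcp_rot: [0.024, 1.0, 0.0, -0.0]
contact_force: [0.4, -0.3, -0.4]
opening: 0.61
time: 6.02
eef_pos: [0.5163, -0.1852, 0.0696]
tcp_rot: [0.024, 1.0, -0.001, 0.0]
contact_force: [-0.7, -2.0, 1.7]
opening: 0.179
time: 6.43
eef_pos: [0.5155, -0.1849, 0.0795]
tcp_rot: [0.024, 1.0, -0.0, -0.0]
contact_force: [0.6, -4.8, -4.3]
opening: 0.18
```

Gripped (0.18). Drawing it out.

```bash
python3 -m jog '{"travel":[[0,0,8],[0,0,10],[0,0,10],[0,0,10],[0,0,10]],"dr":[[0,0,0],[0,0,0],[0,0,0],[0,0,0],[0,0,0]],"jaw":[255,255,255,255,255]}' 60
python3 -m jog '{"travel":[[0,0,10],[0,0,10],[0,0,8],[0,0,0],[0,0,0]],"dr":[[0,0,0],[0,0,0],[0,0,0],[0,0,0],[0,0,0]],"jaw":[255,255,255,255,255]}' 60
python3 -c "
from h import *
st(); snap('side','s5',(190,180,330,320),4)"
```

```text
time: 6.85
eef_pos: [0.5159, -0.1833, 0.1293]
tcp_rot: [0.024, 1.0, 0.001, -0.0]
contact_force: [0.6, -0.2, -1.5]
opening: 0.179
time: 7.27
eef_pos: [0.5162, -0.1845, 0.1567]
tcp_rot: [0.024, 1.0, -0.0, 0.001]
contact_force: [-0.3, -0.1, -1.4]
opening: 0.178
{'time': 7.2667, 'eef_pos': [0.5162, -0.1845, 0.1567], 'tcp_rot': [0.0244, 0.9997, -0.0002, 0.0005], 'qpos': [-0.5284, 0.041, 1.9253, 0.0002, 1.1742, -2.0506], 'contact_force': [-0.3035, -0.1461, -1.4054], 'opening': 0.1775}
```

View pics/s5.png

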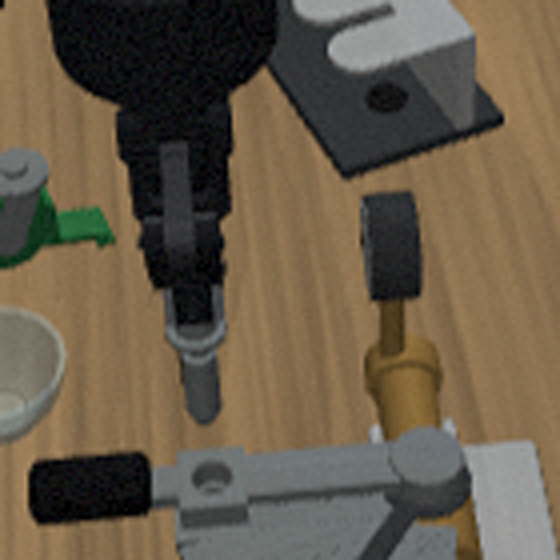

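s5 shows the pin fully out, tip at crop (204,415), hanging upright below the jaws. The tip height of about 125 mm means collar z = reading + 19. Carrying it to just before the empty notch, turned so the jaws lie along the notch.

```bash
python3 -m jog '{"travel":[[6,20,0],[6,28,0],[6,28,0],[6,28,0],[6,28,0]],"dr":[[0,0,-7],[0,0,-7],[0,0,-7],[0,0,-7],[0,0,-7]],"jaw":[255,255,255,255,255]}' 60
python3 -m jog '{"travel":[[6,28,0],[6,28,0],[6,28,0],[6,28,0],[5,20,0]],"dr":[[0,0,-7],[0,0,-7],[0,0,-7],[0,0,-7],[0,0,-6.5]],"jaw":[255,255,255,255,255]}' 60
python3 -m jog '{"travel":[[0,17,-10],[0,0,-20],[0,0,-20],[0,0,0],[0,0,0]],"dr":[[0,0,0],[0,0,0],[0,0,0],[0,0,0],[0,0,0]],"jaw":[255,255,255,255,255]}' 60
python3 -c "
from h import *
st(); snap('side','s6',(220,110,340,210),6)
snap('top','t6')
K=proj('side',[.632,.116,.075]);print(K,(K-[220,110])*6)"
```

```text
time: 7.73
eef_pos: [0.5453, -0.0511, 0.1549]
tcp_rot: [0.327, 0.945, 0.0, -0.001]
contact_force: [0.1, 0.8, -0.7]
opening: 0.18
time: 8.15
eef_pos: [0.5743, 0.0819, 0.1548]
tcp_rot: [0.592, 0.806, -0.0, -0.001]
contact_force: [0.7, 0.2, -1.7]
opening: 0.177
time: 8.57
eef_pos: [0.5731, 0.0966, 0.1038]
tcp_rot: [0.59, 0.808, -0.002, -0.002]
contact_force: [-0.2, -0.2, -0.6]
opening: 0.179
{'time': 8.5667, 'eef_pos': [0.5731, 0.0966, 0.1038], 'tcp_rot': [0.5898, 0.8075, -0.0015, -0.0021], 'qpos': [-0.0075, 0.176, 1.8817, 0.0001, 1.0891, -0.3166], 'contact_force': [-0.197, -0.159, -0.6132], 'opening': 0.1786}
[285.52744199 183.32580785] [393.16465194 439.95484707]
```

View pics/s6.png

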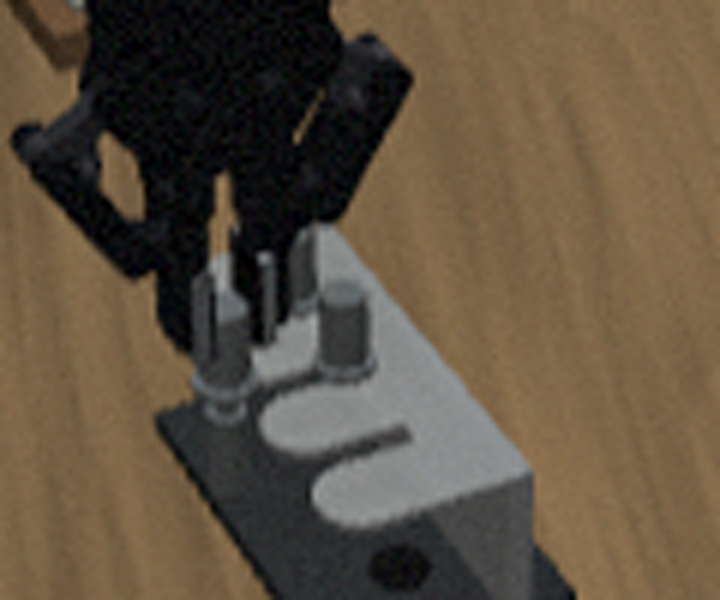

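s6 shows the pin held at crop (225,345), with its collar at (222,388) and the shank's shoulder at (225,410). The empty notch runs from its mouth near (290,465) to its blind end at (405,435). The shank below is hard to see against the dark foot, so I'll check it in numbers.

Run:
```python
from h import *
im=cv2.cvtColor(cv2.imread("pics/raw_s6.png"),cv2.COLOR_BGR2GRAY)
im=cv2.GaussianBlur(im,(3,3),0)
for r in range(150,204,2): print(r,im[r,246:272].tolist())
n=np.array([220,110])
for z in(.034,0,-.01,-.05): print(z,proj("side",[.573,.097,.123+z]), proj("side",[.573,.097,.123-.02+z]))
```

```text
150 [18, 16, 10, 7, 11, 13, 11, 15, 43, 86, 109, 94, 51, 20, 13, 12, 13, 11, 9, 10, 9, 7, 22, 51, 65, 67]
152 [10, 13, 14, 10, 7, 9, 10, 15, 48, 97, 123, 111, 66, 21, 6, 10, 30, 62, 69, 42, 16, 16, 37, 54, 54, 60]
154 [9, 7, 11, 13, 11, 12, 13, 23, 64, 116, 140, 127, 77, 27, 8, 4, 16, 45, 63, 49, 21, 17, 40, 55, 53, 58]
156 [30, 9, 10, 12, 13, 22, 41, 53, 60, 88, 126, 127, 77, 26, 7, 6, 11, 32, 55, 51, 25, 19, 37, 52, 53, 52]
158 [39, 13, 10, 12, 15, 29, 50, 59, 55, 69, 106, 119, 91, 49, 20, 10, 11, 27, 51, 50, 25, 18, 35, 51, 54, 56]
160 [42, 13, 9, 9, 11, 25, 48, 60, 52, 53, 83, 105, 104, 97, 74, 38, 16, 27, 52, 51, 27, 19, 40, 65, 78, 83]
162 [45, 15, 11, 10, 10, 23, 47, 60, 51, 50, 81, 101, 97, 90, 74, 43, 17, 25, 51, 53, 30, 33, 66, 88, 96, 109]
164 [74, 36, 15, 13, 10, 18, 42, 59, 51, 43, 56, 66, 61, 57, 49, 33, 15, 21, 47, 64, 79, 104, 127, 136, 138, 143]
166 [102, 80, 47, 22, 11, 17, 39, 57, 53, 43, 51, 59, 57, 54, 50, 39, 25, 28, 51, 77, 110, 132, 138, 138, 139, 141]
168 [105, 106, 95, 69, 45, 36, 44, 55, 51, 42, 46, 56, 57, 53, 52, 69, 95, 107, 114, 127, 136, 138, 138, 138,
[... 1505 characters left out ...]
196 [102, 102, 101, 98, 95, 93, 92, 95, 96, 80, 54, 37, 38, 44, 46, 47, 47, 45, 45, 45, 45, 45, 45, 44, 42, 44]
198 [104, 103, 101, 100, 97, 95, 93, 93, 97, 104, 97, 69, 40, 36, 44, 46, 46, 46, 46, 46, 45, 44, 43, 44, 44, 45]
200 [104, 104, 103, 101, 98, 95, 92, 91, 93, 99, 104, 101, 80, 49, 36, 39, 44, 46, 47, 46, 45, 45, 46, 46, 46, 45]
202 [105, 104, 103, 101, 99, 96, 94, 93, 94, 97, 102, 106, 107, 92, 58, 36, 37, 44, 47, 46, 47, 47, 46, 46, 46, 47]
0.034 [257.38948289 160.40258074] [257.85444242 168.3870758 ]
0 [258.17242628 173.84763818] [258.61637768 181.4713722 ]
-0.01 [258.39589388 177.68512478] [258.83393705 185.20739989]
-0.05 [259.26051216 192.53274035] [259.67606375 199.66877991]
```

The shank is faintly there at rows 182-192, column 257, so the pin is upright with its collar at z of about 123, as predicted. Across the notch it is in line to within about 1 mm, with about 67 mm to go to home. Lowering so the neck is at plate height, then settling.

```bash
python3 -m jog '{"travel":[[0,0,-15],[0,0,-15],[0,0,-12],[0,0,-3],[0,0,0]],"dr":[[0,0,0],[0,0,0],[0,0,0],[0,0,0],[0,0,0]],"jaw":[255,255,255,255,255]}' 60
python3 -m jog '{"travel":[[0,0,0],[0,0,0],[0,0,0]],"dr":[[0,0,0],[0,0,0],[0,0,0]],"jaw":[255,255,255]}' 60
python3 - <<'E'
from h import *
st(); snap("side","s7",(220,110,340,210),6)
im=cv2.GaussianBlur(cv2.cvtColor(cv2.imread("pics/raw_s7.png"),cv2.COLOR_BGR2GRAY),(3,3),0)
for r in range(180,216,2): print(r,im[r,246:272].tolist())
e=np.array(get_state()["eef_pos"])
for z in(.034+.019,.019,.009,-.031): print(z,proj("side",e+[0,0,z]))
E
```

```text
time: 9.08
eef_pos: [0.5745, 0.0963, 0.0605]
tcp_rot: [0.59, 0.807, -0.0, -0.001]
contact_force: [-0.2, 0.8, -1.0]
opening: 0.182
time: 9.33
eef_pos: [0.5758, 0.0965, 0.0622]
tcp_rot: [0.59, 0.807, 0.001, 0.001]
contact_force: [0.6, 0.6, -2.2]
opening: 0.182
{'time': 9.3333, 'eef_pos': [0.5758, 0.0965, 0.0622], 'tcp_rot': [0.5899, 0.8075, 0.0006, 0.0008], 'qpos': [-0.0076, 0.2305, 1.9029, 0.0, 1.0061, -0.3166], 'contact_force': [0.6013, 0.578, -2.2162], 'opening': 0.1825}
180 [45, 37, 36, 26, 15, 12, 13, 17, 36, 57, 54, 45, 57, 68, 65, 61, 54, 38, 20, 26, 48, 67, 88, 112, 133, 140]
182 [64, 40, 38, 38, 27, 16, 10, 13, 33, 54, 54, 43, 46, 56, 59, 56, 51, 35, 16, 23, 53, 85, 122, 143, 143, 144]
184 [95, 75, 46, 35, 39, 33, 21, 24, 39, 53, 53, 44, 46, 56, 59, 56, 51, 44, 39, 52, 80, 105, 119, 126, 128, 129]
186 [99, 98, 84, 55, 37, 38, 44, 48, 52, 55, 54, 52, 55, 58, 57, 55, 51, 53, 57, 54, 52, 55, 61, 67, 69, 68]
188 [101, 99, 97, 90, 68, 41, 33, 53, 81, 86, 69, 59, 60, 59, 56, 53, 58, 77, 83, 60, 45, 45, 45, 45, 45, 46]
190 [102, 102, 99, 97, 92, 75, 49, 38, 59, 82, 86, 80, 75, 75, 75
[... 901 characters left out ...]
58, 54, 52, 55, 58, 49, 38, 41, 47, 48, 47, 45, 45, 45]
208 [108, 108, 108, 107, 104, 102, 99, 97, 98, 100, 99, 97, 90, 76, 70, 79, 94, 87, 56, 35, 36, 44, 47, 46, 46, 48]
210 [108, 108, 108, 107, 106, 103, 101, 99, 99, 100, 100, 100, 104, 106, 105, 104, 102, 100, 94, 73, 42, 32, 40, 46, 47, 47]
212 [108, 108, 108, 107, 107, 105, 102, 99, 99, 100, 101, 101, 102, 105, 107, 107, 103, 99, 99, 96, 81, 54, 36, 37, 46, 49]
214 [106, 107, 108, 109, 108, 107, 103, 100, 99, 100, 102, 102, 102, 104, 107, 107, 104, 101, 99, 100, 104, 99, 72, 43, 36, 44]
0.053000000000000005 [259.67475005 176.90290106]
0.019 [260.38502122 189.60883468]
0.009 [260.58791561 193.23838172]
-0.031 [261.37364163 207.29411557]
```

View pics/s7.png

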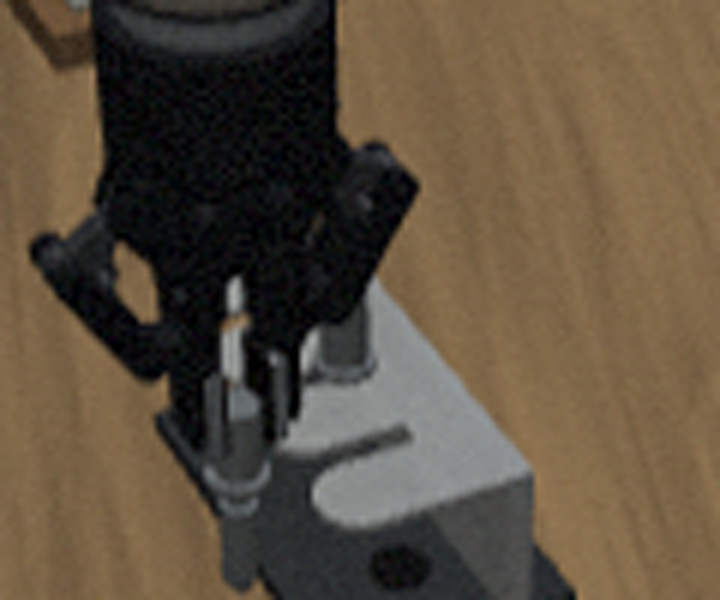

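s7 shows the pin upright at crop (238,475), with the notch from (330,460) to its blind end at (408,435). Predicted and seen positions agree: collar row 189.6, tip row 207. I'll lower 3.5 mm, nudge +1 mm in y, and go in towards the straight part.

```bash
python3 -m jog '{"travel":[[0,1,-3.5],[0,0,0],[8.6,2.7,0],[8.6,2.7,0],[8.6,2.7,0]],"dr":[[0,0,0],[0,0,0],[0,0,0],[0,0,0],[0,0,0]],"jaw":[255,255,255,255,255]}' 60
python3 -m jog '{"travel":[[4.8,1.5,0],[0,0,0],[0,0,0]],"dr":[[0,0,0],[0,0,0],[0,0,0]],"jaw":[255,255,255]}' 60
python3 -m jog '{"travel":[[4.8,1.5,0],[4.8,1.5,0],[0,0,0]],"dr":[[0,0,0],[0,0,0],[0,0,0]],"jaw":[255,255,255]}' 60
```

```text
time: 9.8
eef_pos: [0.6019, 0.1059, 0.0577]
tcp_rot: [0.59, 0.807, 0.0, 0.0]
contact_force: [1.0, -1.1, -1.6]
opening: 0.179
time: 10.05
eef_pos: [0.6059, 0.1072, 0.0574]
tcp_rot: [0.59, 0.808, -0.0, -0.0]
contact_force: [1.6, 0.4, -2.0]
opening: 0.179
time: 10.3
eef_pos: [0.6159, 0.1105, 0.0576]
tcp_rot: [0.59, 0.807, 0.0, 0.0]
contact_force: [0.1, 0.7, -0.9]
opening: 0.18
```

```bash
python3 -m jog '{"travel":[[4.8,1.5,0],[4.8,1.5,0],[0,0,0]],"dr":[[0,0,0],[0,0,0],[0,0,0]],"jaw":[255,255,255]}' 60
python3 -m jog '{"travel":[[2.9,0.9,0],[1.9,0.6,0],[0,0,0]],"dr":[[0,0,0],[0,0,0],[0,0,0]],"jaw":[255,255,255]}' 60
python3 -m jog '{"travel":[[1.9,0.6,0],[0,0,0]],"dr":[[0,0,0],[0,0,0]],"jaw":[255,255]}' 60
```

```text
time: 10.55
eef_pos: [0.6257, 0.1135, 0.0577]
tcp_rot: [0.59, 0.807, 0.001, 0.0]
contact_force: [0.7, 0.2, -1.9]
opening: 0.179
time: 10.8
eef_pos: [0.6299, 0.1148, 0.0575]
tcp_rot: [0.59, 0.807, 0.0, 0.0]
contact_force: [-0.1, 1.9, -2.3]
opening: 0.182
time: 10.97
eef_pos: [0.6316, 0.1153, 0.0575]
tcp_rot: [0.59, 0.807, 0.0, -0.0]
contact_force: [0.3, 0.7, -2.0]
opening: 0.179
```

```bash
python3 -m jog '{"travel":[[1.9,0.6,0],[0,0,0]],"dr":[[0,0,0],[0,0,0]],"jaw":[255,255]}' 60
python3 -m jog '{"travel":[[1.4,0.5,0],[0,0,0]],"dr":[[0,0,0],[0,0,0]],"jaw":[255,255]}' 60
python3 -m jog '{"travel":[[1,0.3,0],[0,0,0]],"dr":[[0,0,0],[0,0,0]],"jaw":[255,255]}' 60
```

```text
time: 11.13
eef_pos: [0.6334, 0.1159, 0.0575]
tcp_rot: [0.59, 0.807, 0.0, -0.0]
contact_force: [-1.1, 0.6, -2.2]
opening: 0.18
time: 11.3
eef_pos: [0.6349, 0.1164, 0.0575]
tcp_rot: [0.59, 0.807, 0.0, 0.0]
contact_force: [-0.4, 0.5, -2.2]
opening: 0.184
time: 11.47
eef_pos: [0.6359, 0.1167, 0.0575]
tcp_rot: [0.59, 0.807, 0.0, 0.0]
contact_force: [-0.9, 1.4, -1.2]
opening: 0.176
```

```bash
python3 -m jog '{"travel":[[1.4,0.5,0],[0,0,0]],"dr":[[0,0,0],[0,0,0]],"jaw":[255,255]}' 60
python3 -m jog '{"travel":[[1,0.3,0],[0,0,0]],"dr":[[0,0,0],[0,0,0]],"jaw":[255,255]}' 60
python3 -c "
from h import *
snap('side','s8',(220,110,340,210),6); st()
im=cv2.GaussianBlur(cv2.cvtColor(cv2.imread('pics/raw_s8.png'),cv2.COLOR_BGR2GRAY),(3,3),0)
for r in range(164,202,2): print(r,im[r,266:302].tolist())
"
```

```text
time: 11.63
eef_pos: [0.6368, 0.1171, 0.0574]
tcp_rot: [0.59, 0.808, -0.001, -0.0]
contact_force: [-1.6, 0.7, -0.8]
opening: 0.18
time: 11.8
eef_pos: [0.637, 0.1171, 0.0573]
tcp_rot: [0.59, 0.808, -0.001, -0.001]
contact_force: [-4.8, 0.1, 2.3]
opening: 0.179
{'time': 11.85, 'eef_pos': [0.637, 0.1171, 0.0573], 'tcp_rot': [0.5898, 0.8076, -0.0012, -0.0011], 'qpos': [0.0257, 0.3669, 1.7394, -0.0007, 1.0384, -0.2832], 'contact_force': [-5.5376, -0.2145, 0.9757], 'opening': 0.1823}
164 [135, 135, 136, 137, 129, 94, 44, 14, 10, 13, 13, 12, 13, 11, 10, 12, 14, 13, 18, 59, 120, 131, 80, 27, 7, 6, 11, 30, 56, 54, 25, 32, 82, 108, 108, 109]
166 [138, 137, 137, 139, 141, 138, 111, 67, 40, 36, 29, 17, 12, 13, 11, 11, 20, 35, 46, 61, 93, 115, 82, 30, 9, 8, 12, 27, 51, 49, 20, 32, 84, 107, 106, 109]
168 [138, 138, 139, 140, 140, 137, 117, 81, 58, 56, 45, 24, 14, 13, 13, 15, 27, 49, 55, 51, 68, 95, 95, 72, 44, 19, 11, 26, 51, 48, 21, 34, 85, 108, 106, 107]
170 [143, 143, 141, 140, 135, 119, 98, 82, 70, 65, 52, 25, 11, 12, 11, 14, 28, 49, 56, 51, 64, 92, 105, 104, 87, 47, 16, 23, 49, 48, 25, 41, 89
[... 1821 characters left out ...]
40, 140, 140, 141, 141, 141, 141, 139, 135, 126, 114, 105, 95, 86, 80, 76]
194 [45, 45, 45, 44, 43, 53, 83, 116, 135, 141, 141, 141, 141, 141, 141, 142, 144, 144, 145, 143, 140, 134, 127, 120, 112, 104, 96, 87, 82, 79, 74, 70, 70, 72, 72, 70]
196 [46, 45, 44, 44, 45, 45, 50, 66, 90, 108, 121, 131, 135, 137, 139, 134, 128, 123, 113, 101, 91, 80, 71, 63, 55, 54, 62, 70, 72, 71, 71, 71, 71, 71, 70, 70]
198 [44, 45, 46, 46, 46, 46, 46, 46, 47, 52, 60, 70, 74, 76, 77, 73, 67, 62, 59, 57, 56, 54, 50, 46, 44, 43, 47, 56, 66, 70, 71, 72, 71, 70, 70, 70]
200 [47, 46, 45, 46, 47, 47, 47, 47, 45, 45, 46, 45, 46, 47, 47, 47, 45, 40, 39, 41, 42, 40, 40, 41, 44, 45, 45, 46, 53, 63, 69, 71, 71, 70, 68, 69]
```

Contact at x = 637.0 with 5.5 N against the push. That matches the predicted home position of 637.5. Lowering the collar onto the plate.

```bash
python3 -m jog '{"travel":[[0,0,-1],[0,0,0]],"dr":[[0,0,0],[0,0,0]],"jaw":[255,255]}' 60
python3 -m jog '{"travel":[[0,0,-0.8],[0,0,0]],"dr":[[0,0,0],[0,0,0]],"jaw":[255,255]}' 60
python3 -m jog '{"travel":[[0,0,-0.6],[0,0,0]],"dr":[[0,0,0],[0,0,0]],"jaw":[255,255]}' 60
```

```text
time: 12.02
eef_pos: [0.6371, 0.1172, 0.0566]
tcp_rot: [0.59, 0.808, -0.001, -0.001]
contact_force: [-5.9, -1.0, 1.6]
opening: 0.179
time: 12.18
eef_pos: [0.6372, 0.1171, 0.0567]
tcp_rot: [0.59, 0.808, -0.001, -0.001]
contact_force: [-6.2, -0.7, 5.8]
opening: 0.178
time: 12.35
eef_pos: [0.6371, 0.1172, 0.0566]
tcp_rot: [0.59, 0.808, -0.001, -0.001]
contact_force: [-9.1, -0.9, 6.9]
opening: 0.178
```

Seated (Fz 7 N). Releasing gently, then going up.

```bash
python3 -m jog '{"travel":[[-0.5,0,0.5],[0,0,0],[0,0,0],[0,0,0],[0,0,0]],"dr":[[0,0,0],[0,0,0],[0,0,0],[0,0,0],[0,0,0]],"jaw":[255,195,180,160,150]}' 60
python3 -m jog '{"travel":[[0,0,5],[0,0,10],[0,0,15],[0,0,20],[0,0,20]],"dr":[[0,0,0],[0,0,0],[0,0,0],[0,0,0],[0,0,0]],"jaw":[150,150,150,150,150]}' 60
python3 -m jog '{"travel":[[-10,-20,20],[-14,-33,0],[-14,-33,0],[-14,-33,0],[-14,-33,0]],"dr":[[0,0,-6.9],[0,0,-6.9],[0,0,-6.9],[0,0,-6.9],[0,0,-6.9]],"jaw":[150,100,100,100,100]}' 60
python3 -c "
from h import *
st(); snap('side','s9',(230,110,330,210),6)"
```

```text
time: 12.77
eef_pos: [0.6388, 0.1174, 0.0562]
tcp_rot: [0.59, 0.807, 0.001, 0.001]
contact_force: [-0.3, 0.1, -0.9]
opening: 0.41
time: 13.18
eef_pos: [0.6378, 0.1174, 0.127]
tcp_rot: [0.59, 0.807, 0.0, 0.0]
contact_force: [-0.7, 0.4, -0.0]
opening: 0.407
time: 13.6
eef_pos: [0.5716, -0.0358, 0.1473]
tcp_rot: [0.804, 0.594, 0.001, 0.001]
contact_force: [-0.1, -0.6, -0.0]
opening: 0.609
{'time': 13.6, 'eef_pos': [0.5716, -0.0358, 0.1473], 'tcp_rot': [0.8043, 0.5942, 0.0009, 0.0011], 'qpos': [-0.2397, 0.1042, 1.8765, -0.0001, 1.1581, 0.0586], 'contact_force': [-0.139, -0.5644, -0.0044], 'opening': 0.6088}
```

View pics/s9.png

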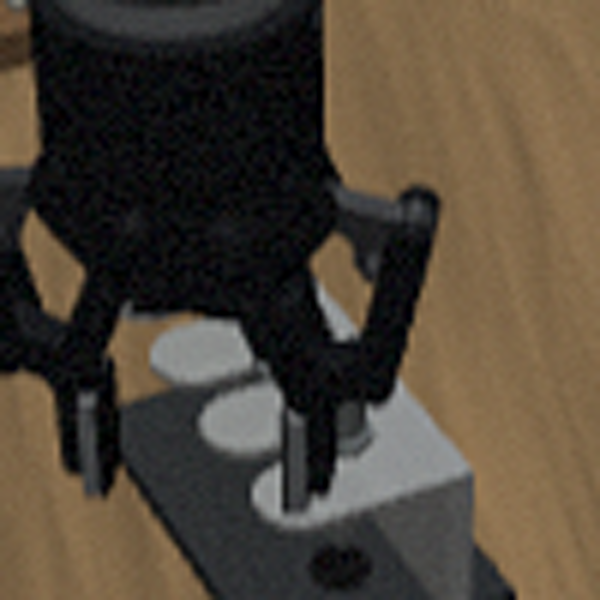

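s9 shows the stand with its tongues and pad at (340,567). The arm partly hides the parked pin at (350,435), which I'll check at the end. Moving over the lever grip and measuring the pointer's direction from the first pictures.

```bash
python3 -m jog '{"travel":[[-10,-13,0],[-10,-13,0],[-10,-13,0],[-10,-13,0],[-10,-13,0]],"dr":[[0,0,-6.9],[0,0,-6.9],[0,0,-6.9],[0,0,-6.9],[0,0,-6.9]],"jaw":[100,100,100,100,100]}' 60
python3 -m jog '{"travel":[[-10,-13,0],[-10,-13,0],[-10,-13,0],[-10,-13,0],[-10,-13,0]],"dr":[[0,0,-6.9],[0,0,-6.9],[0,0,-6.9],[0,0,-6.9],[0,0,-6.9]],"jaw":[100,100,100,100,100]}' 60
python3 -m jog '{"travel":[[-5,-16,0],[0,0,0],[0,0,0]],"dr":[[0,0,-6.9],[0,0,0],[0,0,0]],"jaw":[100,100,100]}' 60
python3 - <<'E'
from h import *
st()
hub=np.array([.602,-.190]); 
for n,f,box in(("top","raw_t0",(371,214,408,250)),("side","raw_s0",(235,300,294,356))):
    g=cv2.GaussianBlur(cv2.cvtColor(cv2.imread(f"pics/{f}.png"),cv2.COLOR_BGR2GRAY),(3,3),0)
    x0,y0,x1,y1=box; sub=g[y0:y1,x0:x1]; m=(sub<72).astype(np.uint8)
    k,l,s,c=cv2.connectedComponentsWithStats(m); 
    for i in range(1,k):
        if s[i,4]<60: continue
        v,u=np.nonzero(l==i)
        P=np.array([at_z(n,a+x0,b+y0,.073)[:2] for a,b in zip(u,v)])
        mu=P.mean(0); w,V=np.linalg.eigh(np.cov((P-mu).T)); d=V[:,1]; d=d if d[0]<0 else -d
        t=(P-mu)@d; q=(P-mu)@[-d[1],d[0]]
        r=P-hub; print(n,s[i],"cent",(mu*1000).round(1),"axis deg from -x toward -y",np.degrees(np.arctan2(-d[1],-d[0])).round(1),"span",(t.min()*1000).round(),(t.max()*1000).round())
        for lo in np.arange(t.min(),t.max(),.01):
            k_=(t>=lo)&(t<lo+.01); b=P[k_]
            qq=q[k_]; print("  ",(lo*1000).round(),k_.sum(),"mid",(np.array([qq.min(),qq.max()])*1000).round(1))
E
```

```text
time: 14.07
eef_pos: [0.5217, -0.1004, 0.1469]
tcp_rot: [0.944, 0.329, 0.001, 0.001]
contact_force: [-0.4, 0.0, -0.4]
opening: 0.607
time: 14.48
eef_pos: [0.4717, -0.1655, 0.1469]
tcp_rot: [0.999, 0.034, 0.001, 0.001]
contact_force: [0.0, -0.9, -0.3]
opening: 0.603
time: 14.73
eef_pos: [0.467, -0.1812, 0.1467]
tcp_rot: [1.0, -0.023, 0.001, 0.0]
contact_force: [0.9, 0.4, 0.7]
opening: 0.607
{'time': 14.7333, 'eef_pos': [0.467, -0.1812, 0.1467], 'tcp_rot': [0.9997, -0.0232, 0.0009, 0.0003], 'qpos': [-0.5732, -0.058, 2.043, 0.0004, 1.1547, 1.0439], 'contact_force': [0.8768, 0.428, 0.6787], 'opening': 0.607}
top [  0   3  36  30 249] cent [ 555.7 -249.8] axis deg from -x toward -y 50.9 span -56.0 32.0
   -56.0 17 mid [-4.6  4.8]
   -46.0 19 mid [-4.8  4.1]
   -36.0 18 mid [-4.4  4.4]
   -26.0 18 mid [-4.6  4.2]
   -16.0 20 mid [-4.8  4.5]
   -6.0 19 mid [-4.5  4.3]
   4.0 23 mid [-11.6   8.1]
   14.0 65 mid [-15.8  15.9]
   24.0 50 mid [-15.4  15.1]
side [  0   0  59  56 795] cent [ 551.9 -238.5] axis deg from -x toward -y 69.2 span -60.0 49.0
   -60.0 55 mid [-2.5 28.5]
   -50.0 75 mid [-29.5  30.5]
   -40.0 63 mid [-47.6  29.3]
   -30.0 100 mid [-65.1  26.5]
   -20.0 43 mid [-61.7  23.3]
   -10.0 40 mid [ 6.8 20.2]
   -0.0 41 mid [ 3.1 17.5]
   10.0 51 mid [-11.2  13.3]
   20.0 116 mid [-38.2  18.9]
   30.0 139 mid [-27.5  18.2]
   40.0 72 mid [-11.9  21.8]
```

The top view gives the pointer axis as 50.9° (world, from -x towards -y), symmetric to 0.3 mm, with the hub consistent. The lever now lies at about -2.7°. Grasping the grip and working out the arc.

```bash
python3 -m jog '{"travel":[[0,-1.5,-25],[0,0,-25],[0,0,-25],[0,0,-15],[0,0,-9]],"dr":[[0,0,0],[0,0,0],[0,0,0],[0,0,0],[0,0,0]],"jaw":[100,100,100,100,100]}' 40
python3 -m jog '{"travel":[[0,0,0],[0,0,0],[0,0,0],[0,0,0],[0,0,0]],"dr":[[0,0,0],[0,0,0],[0,0,0],[0,0,0],[0,0,0]],"jaw":[100,180,255,255,255]}' 40
python3 -m jog '{"travel":[[0,0,0],[0,0,0]],"dr":[[0,0,0],[0,0,0]],"jaw":[255,255]}' 40
python3 - <<'E'
from h import *
st(); th=np.radians(np.linspace(-2.7,50.9,11)); P=140*np.c_[-np.cos(th),-np.sin(th)]
print(np.diff(P,axis=0).round(1).tolist(), (np.array([607,-190])+P[[0,-1]]).round(1).tolist())
E
```

```text
time: 15.15
eef_pos: [0.4658, -0.1805, 0.0446]
tcp_rot: [1.0, -0.022, -0.001, -0.001]
contact_force: [0.1, -0.0, 0.4]
opening: 0.611
time: 15.57
eef_pos: [0.4678, -0.1856, 0.0487]
tcp_rot: [1.0, -0.022, 0.001, 0.004]
contact_force: [-1.5, -8.3, -1.9]
opening: 0.266
time: 15.73
eef_pos: [0.4678, -0.1856, 0.0487]
tcp_rot: [1.0, -0.022, 0.002, 0.004]
contact_force: [-1.0, -8.6, -2.5]
opening: 0.266
{'time': 15.7333, 'eef_pos': [0.4678, -0.1856, 0.0487], 'tcp_rot': [0.9997, -0.0224, 0.0015, 0.0038], 'qpos': [-0.5767, 0.0798, 2.1049, -0.0059, 0.9503, 1.0423], 'contact_force': [-0.9659, -8.574, -2.4683], 'opening': 0.2657}
[[-0.0, -13.1], [1.2, -13.0], [2.4, -12.9], [3.6, -12.6], [4.8, -12.2], [5.9, -11.7], [7.0, -11.1], [8.0, -10.4], [8.9, -9.6], [9.8, -8.7]] [[467.2, -183.4], [518.7, -298.6]]
```

Gripped at 0.266 (about 23 mm, which fits the grip). Turning the lever along the arc.

```bash
python3 -m jog '{"travel":[[0,-13.1,0],[1.2,-13,0],[2.4,-12.9,0],[3.6,-12.6,0],[4.8,-12.2,0]],"dr":[[0,0,5.4],[0,0,5.4],[0,0,5.4],[0,0,5.4],[0,0,5.4]],"jaw":[255,255,255,255,255]}' 40
python3 -m jog '{"travel":[[5.9,-11.7,0],[7,-11.1,0],[8,-10.4,0],[8.9,-9.6,0],[9.8,-8.7,0]],"dr":[[0,0,5.4],[0,0,5.4],[0,0,5.4],[0,0,5.2],[0,0,5.2]],"jaw":[255,255,255,255,255]}' 40
python3 -m jog '{"travel":[[0,0,0],[0,0,0],[0,0,0]],"dr":[[0,0,0],[0,0,0],[0,0,0]],"jaw":[255,255,255]}' 40
python3 -c "
from h import *
st()"
```

```text
time: 16.15
eef_pos: [0.4797, -0.2477, 0.0487]
tcp_rot: [0.977, 0.212, 0.001, 0.001]
contact_force: [1.1, -0.6, -0.1]
opening: 0.268
time: 16.57
eef_pos: [0.5191, -0.2986, 0.0487]
tcp_rot: [0.902, 0.432, 0.0, 0.001]
contact_force: [-1.9, 0.4, 2.4]
opening: 0.269
time: 16.82
eef_pos: [0.5189, -0.2986, 0.0486]
tcp_rot: [0.903, 0.429, 0.0, 0.002]
contact_force: [-1.8, -2.2, 6.0]
opening: 0.271
{'time': 16.8167, 'eef_pos': [0.5189, -0.2986, 0.0486], 'tcp_rot': [0.9031, 0.4294, 0.0002, 0.002], 'qpos': [-0.6907, 0.278, 1.873, -0.0017, 0.9868, -0.0067], 'contact_force': [-1.7927, -2.2457, 6.0278], 'opening': 0.2709}
```

```bash
python3 -m jog '{"travel":[[0,0,0],[0,0,0],[0,0,0],[0,0,30],[0,0,40]],"dr":[[0,0,0],[0,0,0],[0,0,0],[0,0,0],[0,0,0]],"jaw":[200,150,100,100,100]}' 40
python3 -m jog '{"travel":[[0,10,40],[-5,40,10],[-8,40,0],[-10,40,0],[-10,40,0]],"dr":[[0,0,0],[0,0,0],[0,0,0],[0,0,0],[0,0,0]],"jaw":[100,100,100,100,100]}'
python3 -m jog '{"travel":[[-10,40,0],[-10,40,0],[-10,40,0],[-5,40,0],[-5,40,0]],"dr":[[0,0,0],[0,0,0],[0,0,0],[0,0,0],[0,0,0]],"jaw":[100,100,100,100,100]}'
python3 -m jog '{"travel":[[-5,40,0],[-5,40,0],[-10,38,0],[-10,38,0],[-10,38,0]],"dr":[[0,0,0],[0,0,0],[0,0,0],[0,0,0],[0,0,0]],"jaw":[100,100,100,100,100]}'
python3 - <<'E'
from h import *
st()
t=read_camera("top")[:,:,::-1]; s=read_camera("side")[:,:,::-1]
cv2.imwrite("pics/raw_t10.png",t); cv2.imwrite("pics/raw_s10.png",s)
def c(im,x,y,w,h): return cv2.resize(im[y:y+h,x:x+w],(400,300),interpolation=cv2.INTER_CUBIC)
cv2.imwrite("pics/c10.png",np.vstack([np.hstack([c(t,330,200,100,75),c(t,160,178,100,75)]),np.hstack([c(s,190,270,140,105),c(s,230,135,120,90)])]))
E
```

```text
time: 17.23
eef_pos: [0.5149, -0.2941, 0.1117]
tcp_rot: [0.903, 0.429, -0.002, -0.006]
contact_force: [0.2, -1.4, -0.3]
opening: 0.608
time: 17.65
eef_pos: [0.4843, -0.1253, 0.1664]
tcp_rot: [0.903, 0.429, 0.0, -0.0]
contact_force: [0.2, 0.8, 0.8]
opening: 0.603
time: 18.07
eef_pos: [0.4437, 0.0749, 0.1661]
tcp_rot: [0.903, 0.429, 0.0, -0.0]
contact_force: [1.7, -0.2, 0.4]
opening: 0.609
time: 18.48
eef_pos: [0.4035, 0.2687, 0.1662]
tcp_rot: [0.903, 0.429, -0.0, -0.0]
contact_force: [0.6, -0.2, -0.8]
opening: 0.611
{'time': 18.4833, 'eef_pos': [0.4035, 0.2687, 0.1662], 'tcp_rot': [0.9032, 0.4293, -0.0001, -0.0004], 'qpos': [0.3773, -0.1167, 2.0599, 0.0008, 1.1987, 1.0603], 'contact_force': [0.6278, -0.2419, -0.8166], 'opening': 0.6109}
```

View pics/c10.png

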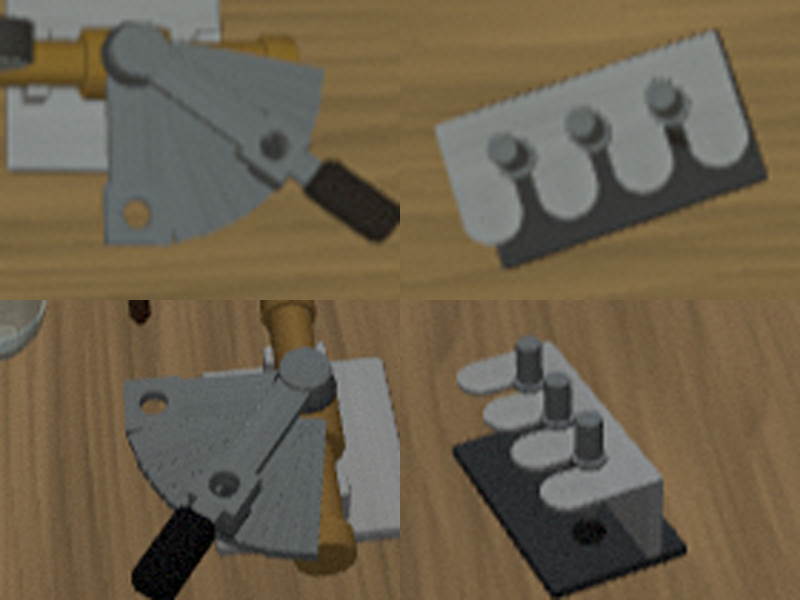

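c10 shows the pin parked. The three heads are evenly in line, at top (510,152), (586,126), (664,98) and side (530,345), (556,380), (589,420), with the pad at its foot. The lever lies over the pointer, with the eye hole at top tile (273,147) and side tile (224,485). I'll check the angle by numbers.

Run:
```python
from h import *
def grip(n,f,box,z=.098):
    g=cv2.GaussianBlur(cv2.cvtColor(cv2.imread(f"pics/{f}.png"),cv2.COLOR_BGR2GRAY),(3,3),0)
    x0,y0,x1,y1=box; k,l,s,c=cv2.connectedComponentsWithStats((g[y0:y1,x0:x1]<52).astype(np.uint8))
    i=1+np.argmax(s[1:,4]); v,u=np.nonzero(l==i)
    P=np.array([at_z(n,a+x0,b+y0,z)[:2] for a,b in zip(u,v)]); mu=P.mean(0); w,V=np.linalg.eigh(np.cov((P-mu).T)); d=V[:,1]; d=d if d[0]<0 else -d
    t=(P-mu)@d; a=np.degrees(np.arctan2(-d[1],-d[0])); print(n,f,s[i],(mu*1000).round(1),"axis",a.round(1),"len",(np.ptp(t)*1000).round(1)); return mu
a0=grip("top","raw_t0",(345,255,390,300)); a1=grip("top","raw_t10",(390,230,450,280))
b0=grip("side","raw_s0",(185,285,230,320)); b1=grip("side","raw_s10",(225,335,280,390))
T=lambda x,y:(330+x/4,200+y/4); S=lambda x,y:(190+x*.35,270+(y-300)*.35)
ang=lambda v:np.degrees(np.arctan2(-v[1],-v[0])).round(2)
for n,h,e in(("top",T(135,213),T(273,147)),("side",S(152,405),S(224,485))):
    B=at_z(n,*h,.070)[:2];E=at_z(n,*e,.088)[:2]; print(n,"bore",(B*1000).round(1),"eye",(E*1000).round(1),"chord",np.linalg.norm(B-E).round(4),"-> rot deg",np.degrees(2*np.arcsin(np.linalg.norm(B-E)/.18)).round(1))
    # hub: isosceles apex r=90
    m=(B+E)/2; c=E-B; hgt=np.sqrt(.09**2-(c@c)/4); nrm=np.array([-c[1],c[0]])/np.linalg.norm(c)
    for sg in(1,-1):
        H=m+sg*hgt*nrm
        if H[0]>m[0]: print("  hub",(H*1000).round(1),"bore ang",ang(B-H),"eye ang",ang(E-H),"grip ang",ang((a1 if n=="top" else b1)-H),"grip r",np.linalg.norm((a1 if n=="top" else b1)-H).round(4),"pointer ang(top)",ang(np.array([.5418,-.2669])-H))
```

```text
top raw_t0 [ 16  10  12  22 239] [ 463.3 -183.7] axis -1.1 len 44.4
top raw_t10 [ 17  11  23  19 237] [ 514.4 -297.8] axis 53.0 len 47.3
side raw_s0 [ 12   8  32  18 488] [ 464.6 -192.9] axis -4.5 len 51.0
side raw_s10 [ 11   1  44  41 657] [ 519.3 -304.8] axis 40.8 len 83.4
top bore [ 513.  -187.1] eye [ 545.5 -261.1] chord 0.0808 -> rot deg 53.4
  hub [ 602.9 -191.8] bore ang -2.99 eye ang 50.39 grip ang 50.16 grip r 0.1381 pointer ang(top) 50.86
side bore [ 513.5 -190. ] eye [ 547.6 -262.9] chord 0.0804 -> rot deg 53.1
  hub [ 603.5 -192.3] bore ang -1.45 eye ang 51.62 grip ang 53.21 grip r 0.1405 pointer ang(top) 50.42
```

Lever against pointer, each in its own camera: top 50.4° against 50.9°, side 51.6° against about 51.5°. Both are within about 0.5°, with no visible bias. Handing in.

```bash
python3 -c "
from h import *
st(); print(sign_off())"
```

```text
{'time': 18.5833, 'eef_pos': [0.4024, 0.2711, 0.1661], 'tcp_rot': [0.9017, 0.4324, -0.0003, -0.0012], 'qpos': [0.3819, -0.1155, 2.059, 0.0026, 1.1988, 1.0575], 'contact_force': [-0.2829, -0.1537, 0.8927], 'opening': 0.6069}
the job is handed in; nothing more can be done
None
```

I drew the locking pin, parked it in the empty notch and turned the lever over the set-point pointer. I handed the job in at 18.6 s of the 54 s, with the gripper clear of everything.

- **Pin:** I pushed it in until it met the blind end (5.5 N back at x = 637.0 mm, predicted 637.5). Then I lowered it until the collar bore on the plate (about 7 N up) and let go. The last pictures show its head in line and evenly spaced with the two spares in both cameras.
- **Lever:** I held it by the grip and turned it about 53°. It lies within about 0.5° of the pointer: 50.4° against 50.9° in the top view, 51.6° against about 51.5° in the side view. The pointer's angle was measured before the turn, because the lever now covers most of it. Nothing touched it while turning.
- **What disagreed:**
  - The fingertips appeared about 29 mm higher in the side camera than the reported tool height. My first grasp therefore closed just above the pin's head without moving it. I allowed for this from then on.
  - Fitting the grip's outline gave 53.0° (top) and 40.8° (side). I discounted both, because the grip's visible side faces distort that fit.
- **Other objects:** The spares look unmoved in the last pictures. I did not re-measure the bystanders, but no move went near them.

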